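Set a block to length on the sawing board and lock it with the cam lever

TASK

Get the pine block ready for sawing, only by pushing with the fingers: push it flat against the fence of the sawing board and slide it along the fence until its end is up against the aluminium length stop. Then push the wooden cam lever round as far as it goes with a firm push, so that the cam clamps the block tight there. Do not pick the block up or tip it, leave the try square, tape measure, pencil and beech offcut where they lie, and finish with the hand clear.

Things in the scene. Friction and masses are not known exactly. Their poses are not given: they have to be found in the camera images.
- jig: Sawing board, fixed. Origin at bench level; x away from the robot, y left along the fence. Brown wooden base x -105 to 85, y -225 to 135 mm, upper face z = 12 mm. Beech fence 26 mm high above the base, 24 thick: working face (looks to -x) at x = 50 mm, y -215 to 125 mm, a 1.6 mm saw slot in it at y -12. The passage between fence and open cam is 52 to 54 mm wide; the block enters it from the right (-y).
- block: The pine block to be set: 46 (its x) x 120 (its y, the long axis) x 30 mm high, about 0.12 kg, loose, lying flat on the base at the right (-y) of the cam, turned up to 0.3 rad against the fence. Origin at the centre of its underside.
- block_centre (a point): Centre of the pine block, 15 mm above its underside.
- stop: Aluminium length stop with black knob, fixed on the fence left of the cam; its place along the fence differs. Origin on the base's upper face, where the planes of the fence's face and of the stop's face (looks to -y) meet; axes as the jig. The leg that the block meets reaches 33 mm out from the fence, 2 to 28 mm above the base; stop 18 mm long in y, knob top 49 mm above the base.
- home_mark (a point): Point where the block's centre is when the block lies flat against the fence and its left end touches the stop: 23 mm out from the fence, 60 mm to the right (-y) of the stop's face, 15 mm above the base. Same axes as the jig.
- cam_pivot (a point): Vertical axis (steel bolt, top 30 mm above the base) on which the cam lever turns, 12 mm above the base; 75 mm out from the fence (at x -25 mm, y +45 mm in the jig's frame). Same axes as the jig.
- lever_end (a point): Centre of the round free end of the dark wooden cam lever, 80 mm from the pivot axis, 12 mm above the base. The lever is a straight bar 15 mm wide (round end 19 mm, reaching 9.5 mm past this point), 4 to 20 mm above the base. x axis: outward along the bar from the pivot.
- lever (a joint): Cam lever angle, rad, counter-clockwise from above: 0 open, about 1.22 when the cam bites on a block flat at the fence (1.6 with none). In the jig's frame the bar points to 2.269 rad (from +x to +y) at 0, 3.49 at 1.22: push its far side towards the robot, then right. Starts at 0 to 0.25; friction 0.12 N m. Past the bite it is stiff: 10 N at the bar's end clamps with 20 to 40 N (1.3 rad) and locks.
- cam: Cam lever in one piece: the bar and the round dark wooden cam disc, 44 mm across and 2 to 22 mm above the base, whose centre is 8 mm off the pivot; origin on the pivot axis at the base's upper face, turning with the lever. As the lever closes its edge comes 8 mm nearer to the fence and draws the block against the fence and towards the stop.
- square: Bystander: try square with dark stock and steel blade, 161 x 110 x 17 mm, lying behind the fence. Origin at the centre of its underside.
- tape: Bystander: yellow tape measure, 67 x 77 x 31 mm, behind the fence at the left. Origin at the centre of its underside.
- marker: Bystander: red pencil, 9 x 174 x 8 mm, lying on the bench in front of the board, along y. Origin at the centre of its underside.
- scrap: Bystander: beech offcut, 60 x 85 x 24 mm, on the bench at the right of the board. Origin at the centre of its underside.
Mind the look-alikes: they are no part of the job. What is shaped like the block but orange or purple is not meant.

How it is judged:
By the outcome, as a careful person would: the job done as asked, in the order asked, and still so for the second after the job is handed in, with the robot touching nothing.
It also fails if it takes over 61 s, if anything falls off the work surface, if the arm or the gripper's body presses on something with over 40 N, if the wrist force passes 120 N, or if a joint passes its speed limit or range.

ROBOT

A 6-joint arm with a two-finger parallel gripper is mounted at the origin on a cart in front of the work surface, level with it; the furniture and walls round the work are solid. World frame = base frame: x ahead of the robot, y to its left, z up, the work surface at z = 0. Lengths are in m, angles in rad, forces in N, time in s.
With the tool pointing down it reaches from about 0.35 to 0.725 m from the base axis. Payload 4.3 kg.
Tool frame: the origin (TCP) lies at the very end of the fingers, on their centre line; the grasp point (between the pads) lies robot.grasp_offset behind it (robot.grasp_offset is the distance from the TCP to the grasp point, in m); z points along the fingers, y is the line along which they close (so a half turn about z gives the same grasp; the last joint's range is limited). The gripper opens to 85 mm and grips with 20 to 120 N. Pads are 22 mm wide; open, the fingers measure 114 mm over their backs; the gripper's body (76 mm by 85 mm) begins 54 mm behind the grasp point. The pads swing forward as they close: fully open they stand 13 mm farther back than shut.
Start: joints at [1.162, 0.377, 0.081, 1.274, 0, 1.46], TCP at [0.169, 0.55, 0.231] pointing down, gripper open.
Joint ranges: [-2.72, 2.72], [-0.84, 1.66], [-1.02, 1.22], [-1.77, 2.12], [-1.37, 1.28], [-3.14, 3.14]. Speed limits (rad/s): [2.57, 2.57, 3.14, 3.14, 3.14, 3.14].

INTERFACE

Orientations are given as [roll, pitch, yaw] about the fixed x, y, z axes, in that order (R = Rz(yaw) Ry(pitch) Rx(roll)).
In Python, from cell import robot, cams, nets gives the robot as it stands. The module is installed in compiled form; this text tells all that it offers.
- The arm moves only by the tool carry_out, never from a script. Its argument "targets" is a list of rows, each a list of 5 numbers: the closure, from 0 (fully open) to 1 (shut), then the shift along the tool's x, y, z normalised to -1 to 1, where 1 is 250 mm, then the turn about the tool's z normalised to -1 to 1, where 1 is pi rad. A call has 1 to 10 rows; each row is the pose to reach, as a shift and turn from the pose commanded when the call began, along the tool's axes at that moment, turning the shorter way round; what a row does not reach only later rows make up. A row lasts 1/8 s, in which the tool goes at most 62.5 mm and 10.7 degrees, less where a joint would pass 70% of its speed; a pose out of reach is approached as far as the arm can. A call with a number of a shift or a turn outside -1 to 1 is refused whole. A call with a gripper value outside its range is refused whole. The fingers move at their own pace and stop on an object; the grip force is fixed at half the most. Time passes only in rows, so rows that repeat a pose let the fingers close. It gives the time, the measured TCP pose, the force, the opening and the grip force at its end, in the units of the state.
- robot.sense(): the state, without advancing time (a new reading comes with each control period).
- cams.get_image(name): name is "side" or "top"; returns a dict with "color" (400x640x3 uint8, red, green, blue), "fx", "fy", "cx", "cy" (pixels), "position" and "rotation" of the camera in the world. Camera axes: x right, y down, z forward; pixel columns grow to the right and rows downward; lengths in m; the calibration is good to about 2 mm. A picture is of the moment at which its call begins. There is no depth.
- robot.close_job(): hands the job in; it is judged then, once.
Trained networks look in a picture, given as the dict that the camera call returned (one of the last four; its "shot" number tells which), for a name from the list of things; names that differ only in an ending like _2 or _b are one class to them, and where a whole thing is asked for, a point or a joint stands for the part that bears it (a point fixed in the world has none). Each returns a list of dicts, best first, with "score" (0 to 1); they miss things now and then, are a little off and sometimes report something else, mostly with a low value. They report only what shows in the picture. A call takes as long as a camera call. They do not tell look-alikes from the thing itself.
- nets.find_in(target, picture): "bbox" ([left, top, right, bottom] in pixels, round what is visible of it).
- nets.outline_of(target, picture): "region" (400x640 bool, what is visible of it) and "bbox" ([left, top, right, bottom] in pixels, round what is visible of it).
The state is a dict: "time_s": time; "joints": joint angles; "dq": joint speeds; "effort": joint torques, N m; "position": TCP position; "tool_rot": TCP orientation; "force": force on the tool from outside, world axes, zero at the start; "torque": the same for the moment, N m; "finger_gap": opening from 0.0 (shut) to 1.0 (fully open); "grip_force": force on a finger pad.
Only numpy, scipy, OpenCV 4.12 (cv2) and the standard library are available. Lean on these libraries where they do the work, as an engineer would, in place of code of your own. Each camera call takes 0.05 s, during which the arm holds its last target. There are 200 camera calls.

## Working session

There is one attempt and no reset: what is moved stays moved. The work goes in short steps, Python scripts to look and compute and a tool call to move; the robot and the scene stay as the last step left them, time stands still between calls to the robot, and variables do not carry over. Pictures are saved under pics/ and viewed, at most 10 in all, crops included, and the job is handed in when it is done.

Besides the shell and the picture viewer there is one more tool, called after "Request:" as name(argument=value, ...) on one line, values as JSON. carry_out: Moves the arm, as the interface text tells. Its arguments: {"type":"object","properties":{"targets":{"type":"array"}},"required":["targets"]}

```bash
mkdir -p pics
cat > h.py <<'E'
import numpy as np, cv2
from cell import robot, cams, nets
def ray(p,u,v):
    d=np.array([(u-p['cx'])/p['fx'],(v-p['cy'])/p['fy'],1.0]); return np.array(p['position']),np.array(p['rotation'])@d
def at(p,u,v,z):
    o,d=ray(p,u,v); return o+d*(z-o[2])/d[2]
def proj(p,X):
    c=np.array(p['rotation']).T@(np.array(X,float)-np.array(p['position'])); return np.array([p['fx']*c[0]/c[2]+p['cx'],p['fy']*c[1]/c[2]+p['cy']])
def save(p,n): cv2.imwrite('pics/'+n,p['color'][:,:,::-1])
E
python3 - <<'E'
from h import *
np.set_printoptions(precision=4,suppress=True)
for c in ['top','side']:
    p=cams.get_image(c); save(p,c+'0.png'); print(c,p['fx'],p['position'],np.array(p['rotation']).tolist())
    for t in ['jig','block','stop','cam','lever_end','square','tape','marker','scrap']:
        for r in nets.find_in(t,p)[:3]: print(t,round(r['score'],2),np.round(r['bbox']))
print(robot.sense(),robot.grasp_offset)
E
```

```text
top 369.77215178255676 [ 0.4412 -0.2567  1.0021] [-3.0185524623722215, 0.021363728622585842, -1.5911821068463978]
jig 0.96 [211. 175. 348. 247.]
block 0.87 [277. 209. 325. 232.]
block 0.84 [366. 239. 412. 284.]
stop 0.45 [221. 174. 233. 197.]
cam 0.86 [219. 206. 256. 239.]
lever_end 0.62 [218. 204. 254. 238.]
square 0.83 [289. 109. 329. 168.]
tape 0.79 [218. 135. 243. 162.]
tape 0.72 [288. 109. 327. 166.]
tape 0.69 [277. 209. 324. 232.]
marker 0.51 [282. 253. 342. 262.]
scrap 0.83 [359. 187. 395. 211.]
side 436.168984770046 [-0.0285 -0.5821  0.9124] [-2.4813893407025085, -0.012155342323820095, -1.029750589108731]
jig 0.86 [199. 144. 347. 254.]
block 0.85 [261. 193. 312. 228.]
block 0.74 [377. 315. 440. 346.]
block 0.57 [332. 263. 360. 324.]
stop 0.51 [240. 140. 251. 169.]
stop 0.49 [208. 174. 253. 192.]
cam 0.58 [206. 175. 254. 193.]
lever_end 0.58 [212. 173. 257. 190.]
square 0.66 [304. 139. 348. 190.]
tape 0.78 [259. 127. 286. 150.]
tape 0.71 [260. 192. 311. 227.]
marker 0.74 [249. 233. 302. 266.]
marker 0.26 [237. 142. 253. 166.]
marker 0.26 [209. 175. 251. 192.]
scrap 0.97 [344. 213. 390. 249.]
scrap 0.38 [240. 141. 250. 170.]
{'time_s': 1.0, 'joints': array([1.1617, 0.3773, 0.0811, 1.2744, 0.    , 1.4605]), 'dq': array([ 0.0006,  0.0016, -0.0017,  0.0011, -0.0009, -0.0005]), 'effort': array([ -0.0001, -46.353 ,  27.0162,   0.0003,  -0.0001,   0.    ]), 'position': array([0.1693, 0.5496, 0.2314]), 'tool_rot': array([ 3.1415, -0.    ,  2.8427]), 'force': array([-0.6374, -0.577 , -0.4216]), 'torque': array([ 0.0065,  0.0199, -0.0411]), 'grip_force': 0.0, 'finger_gap': 1.002307506533955} 0.0187
```

```bash
sed -i "s/^def ray/from scipy.spatial.transform import Rotation as Ro\nRM=lambda p: Ro.from_euler('xyz',p['rotation']).as_matrix()\ndef ray/; s/np.array(p\['rotation'\])/RM(p)/g" h.py
python3 - <<'E'
import cv2,numpy as np
a=cv2.imread('pics/top0.png')[95:295,200:425]; b=cv2.imread('pics/side0.png')[110:360,190:450]
cv2.imwrite('pics/a.png',cv2.resize(a,(787,600)[:1]+(700,) if 0 else (675,600),interpolation=cv2.INTER_CUBIC))
cv2.imwrite('pics/b.png',cv2.resize(b,(624,600),interpolation=cv2.INTER_CUBIC))
E
```

```text
(no output)
```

View pics/a.png

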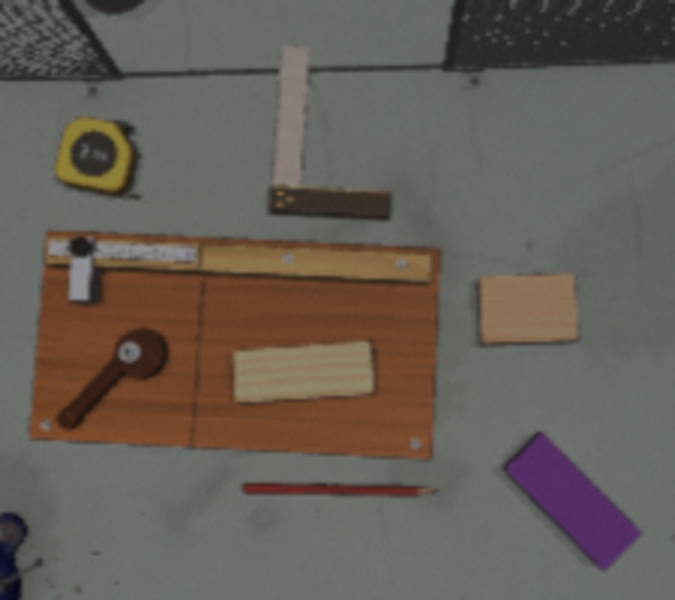

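View pics/b.png

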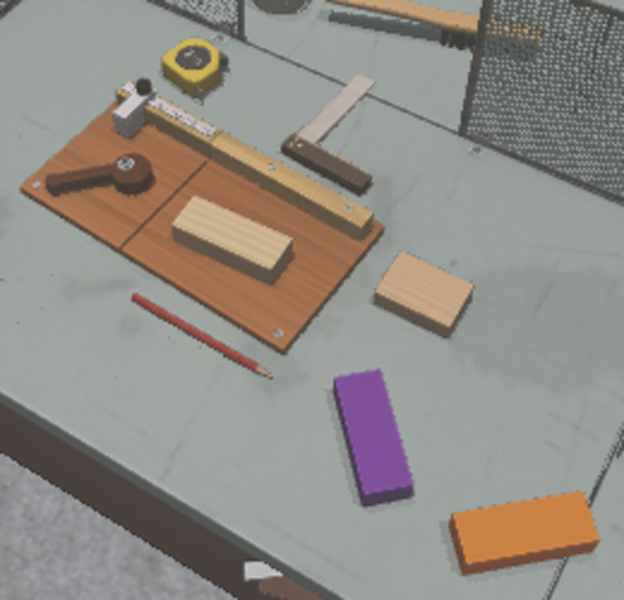

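Top crop (3×, offset 200,95): the board corners are at (47,232), (440,247), (432,460) and (31,438). The stop is at (82,275), the bolt at (129,351), the lever end at (68,416), and the pine block runs from (233,351) to (374,395). The purple and orange blocks are look-alikes. The side crop shows the same layout.

```bash
cat > fit.py <<'E'
from h import *
from scipy.optimize import least_squares
np.set_printoptions(precision=4,suppress=True)
T=cams.get_image('top');S=cams.get_image('side')
t=lambda u,v:((u-1)/3+200,(v-1)/3+95); s=lambda u,v:((u-1)/2.4+190,(v-1)/2.4+110)
def tr(q,X): c,n=np.cos(q[2]),np.sin(q[2]); return [q[0]+c*X[0]-n*X[1],q[1]+n*X[0]+c*X[1],X[2]]
J=[(T,t(47,232),(.085,.135,.012)),(T,t(440,247),(.085,-.225,.012)),(T,t(432,460),(-.105,-.225,.012)),(T,t(31,438),(-.105,.135,.012)),(T,t(129,351),(-.025,.045,.042)),
 (S,s(22,187),(-.105,.135,.012)),(S,s(284,352),(-.105,-.225,.012)),(S,s(383,228),(.085,-.225,.012)),(S,s(125,162),(-.025,.045,.042))]
f=lambda q:np.concatenate([proj(p,tr(q,X))-uv for p,uv,X in J])
r=least_squares(f,[.5,-.3,0]); q=r.x; print('jig',q,'res',r.fun.reshape(-1,2))
B=[(T,t(233,351),(.023,.06,.042)),(T,t(372,341),(.023,-.06,.042)),(T,t(374,395),(-.023,-.06,.042)),(T,t(236,402),(-.023,.06,.042)),
 (S,s(193,197),(.023,.06,.042)),(S,s(293,241),(.023,-.06,.042)),(S,s(276,268),(-.023,-.06,.042)),(S,s(172,229),(-.023,.06,.042))]
g=lambda b:np.concatenate([proj(p,tr(b,X))-uv for p,uv,X in B])
r=least_squares(g,[.45,-.35,0]); b=r.x; print('block',b,'res',r.fun.reshape(-1,2))
def inj(P): d=np.array(P[:2])-q[:2]; c,n=np.cos(q[2]),np.sin(q[2]); return np.array([c*d[0]+n*d[1],-n*d[0]+c*d[1]])
print('block in jig',inj(b),b[2]-q[2])
print('lever end',inj(at(T,*t(68,417),.032)),inj(at(S,*s(53,181),.032)))
print('stop near leg top corners T',inj(at(T,*t(69,300),.04)),inj(at(T,*t(89,300),.04)), inj(at(T,*t(93,260),.04)))
print('stop S',inj(at(S,*s(118,112),.04)),inj(at(S,*s(136,120),.04)),inj(at(S,*s(118,133),.014)),inj(at(S,*s(131,138),.014)))
print('knob',inj(at(T,*t(81,246),.061)),inj(at(S,*s(144,86),.061)))
np.save('q.npy',q)
for n,P in dict(pivot=(-.025,.045),f0=(.05,-.215)).items(): print(n,tr(q,(*P,0)))
m=at(T,*t(340,490),.004);print('pencil',m,inj(m), 'scrap',at(T,*t(528,310),.024))
E
python3 fit.py
```

```text
jig [ 0.5421 -0.09   -0.0714] res [[-0.0421 -0.5668]
 [ 0.5895  0.5766]
 [ 0.3033  0.2926]
 [-0.7046  0.6329]
 [-0.1779  0.6051]
 [-1.0014 -0.1418]
 [ 0.0292 -0.3947]
 [ 1.4537 -0.6511]
 [ 0.3716 -0.6655]]
block [ 0.4994 -0.1965  0.0618] res [[ 0.2346  0.4692]
 [-0.2485 -0.0495]
 [ 0.5823 -0.4046]
 [ 0.4572  1.1127]
 [ 0.6125 -0.5414]
 [ 0.522  -1.1723]
 [-1.1972  1.0579]
 [-0.1368 -1.2113]]
block in jig [-0.0349 -0.1093] 0.13326390714410036
lever end [-0.0831  0.0961] [-0.0877  0.0964]
stop near leg top corners T [0.0189 0.1014] [0.0198 0.0838] [0.0555 0.0831]
stop S [0.0261 0.1013] [0.0286 0.0767] [0.0177 0.0983] [0.0205 0.0811]
knob [0.064  0.0889] [0.0603 0.0889]
pivot [np.float64(0.5203311097364515), np.float64(-0.04329495614004123), 0]
f0 [np.float64(0.5765824417561808), np.float64(-0.30798494017042755), 0]
pencil [ 0.3971 -0.2241  0.004 ] [-0.135  -0.1442] scrap [ 0.552  -0.3942  0.024 ]
```

```bash
cat > plan.py <<'E'
# plan(calls, start): calls = lists of (closure, jx_mm, jy_mm, z_mm, yaw_in_jig) ; prints rows for carry_out
from h import *
q=np.load('q.npy')
def plan(calls,start=None):
    if start is None:
        s=robot.sense(); start=[*s['position'],s['tool_rot'][2]]
    for c in calls:
        p=np.array(start[:3]); y=start[3]; R=Ro.from_euler('xyz',[np.pi,0,y]).as_matrix(); out=[]
        for cl,jx,jy,z,w in c:
            cc,n=np.cos(q[2]),np.sin(q[2]); jx,jy=jx/1e3,jy/1e3
            P=np.array([q[0]+cc*jx-n*jy,q[1]+n*jx+cc*jy,z/1e3]); d=R.T@(P-p)/.25
            W=w+q[2]; t=-((W-y+np.pi)%(2*np.pi)-np.pi)/np.pi
            out.append([cl]+[round(float(v),3) for v in d]+[round(float(t),3)])
        print(out); start=[*P,W]
def jig():
    s=robot.sense(); d=s['position'][:2]-q[:2]; c,n=np.cos(q[2]),np.sin(q[2])
    print('jig mm',(1e3*np.array([c*d[0]+n*d[1],-n*d[0]+c*d[1],s['position'][2]])).round(1),'yaw',round(s['tool_rot'][2]-q[2],3),'F',s['force'].round(1),'t',s['time_s'])
E
python3 - <<'E'
from plan import *
pi=np.pi
plan([[(.5,-100,350,200,pi)],[(.5,-100,120,200,pi)],[(.5,-100,-90,150,pi)],[(.5,-88,-108,60,pi),(.5,-88,-108,25,pi)]])
E
```

```text
[[0.5, -1.473, -0.732, 0.125, -0.072]]
[[0.5, -0.0, -0.92, -0.0, -0.0]]
[[0.5, -0.0, -0.84, 0.2, -0.0]]
[[0.5, -0.048, -0.072, 0.36, -0.0], [0.5, -0.048, -0.072, 0.5, -0.0]]
```

Request:
carry_out(targets=[[0.5,-0.74,-0.366,0.125,-0.072],[0.5,-0.74,-0.366,0.125,-0.072],[0.5,-0.74,-0.366,0.125,-0.072],[0.5,-0.74,-0.366,0.125,-0.072]])

```text
time_s: 1.6
position: [0.3208, 0.4052, 0.1996]
tool_rot: [-3.141, -0.0, 3.066]
force: [-0.4, -0.2, 0.1]
finger_gap: 0.504
grip_force: 0.0
```

Run:
```python
from plan import *
pi=np.pi; jig()
plan([[(.5,-100,240,200,pi)],[(.5,-100,50,200,pi)],[(.5,-90,-108,100,pi)],[(.5,-88,-108,25,pi)]])
```

```text
jig mm [-256.   478.1  199.6] yaw 3.137 F [-0.4 -0.2  0.1] t 1.6
[[0.5, -0.628, -0.95, -0.002, -0.001]]
[[0.5, -0.0, -0.76, -0.0, -0.0]]
[[0.5, -0.04, -0.632, 0.4, -0.0]]
[[0.5, -0.008, 0.0, 0.3, -0.0]]
```

Request:
carry_out(targets=[[0.5,-0.628,-0.95,0,-0.001],[0.5,-0.628,-0.95,0,-0.001],[0.5,-0.628,-0.95,0,-0.001],[0.5,-0.628,-0.95,0,-0.001],[0.5,-0.628,-0.95,0,-0.001],[0.5,-0.628,-0.95,0,-0.001]])

```text
time_s: 2.35
position: [0.4597, 0.1574, 0.2002]
tool_rot: [3.142, 0.001, 3.068]
force: [0.0, 0.9, 0.2]
finger_gap: 0.502
grip_force: 0.0
```

Request:
carry_out(targets=[[0.5,0,-0.76,0,0],[0.5,0,-0.76,0,0],[0.5,0,-0.76,0,0],[0.5,0,-0.76,0,0],[0.5,0,-0.76,0,0]])

```text
time_s: 2.98
position: [0.4452, -0.0293, 0.2001]
tool_rot: [3.141, -0.0, 3.072]
force: [0.2, 0.6, -0.1]
finger_gap: 0.499
grip_force: 0.0
```

Request:
carry_out(targets=[[0.5,-0.04,-0.632,0.4,0],[0.5,-0.04,-0.632,0.4,0],[0.5,-0.04,-0.632,0.4,0],[0.5,-0.04,-0.632,0.4,0],[0.5,-0.04,-0.632,0.4,0]])

```text
time_s: 3.6
position: [0.4447, -0.1865, 0.1]
tool_rot: [3.14, -0.001, 3.075]
force: [-0.3, 1.0, -0.0]
finger_gap: 0.503
grip_force: 0.0
```

Run:
```python
from plan import *
pi=np.pi; jig()
plan([[(.5,-88,-108,50,pi),(.5,-88,-108,23,pi)],[(.5,x,-108,23,pi) for x in (-70,-60,-50,-40,-30,-20,-12)]])
```

```text
jig mm [ -90.2 -103.2  100. ] yaw 3.146 F [-0.3  1.  -0. ] t 3.6
[[0.5, -0.009, -0.019, 0.2, 0.001], [0.5, -0.009, -0.019, 0.308, 0.001]]
[[0.5, -0.072, -0.0, -0.0, -0.0], [0.5, -0.112, -0.0, -0.0, -0.0], [0.5, -0.152, -0.0, -0.0, -0.0], [0.5, -0.192, -0.0, -0.0, -0.0], [0.5, -0.232, 0.0, 0.0, -0.0], [0.5, -0.272, -0.0, -0.0, -0.0], [0.5, -0.304, 0.0, 0.0, -0.0]]
```

Request:
carry_out(targets=[[0.5,-0.009,-0.019,0.2,0],[0.5,-0.009,-0.019,0.308,0],[0.5,-0.009,-0.019,0.308,0]])

```text
time_s: 3.98
position: [0.4453, -0.1905, 0.0222]
tool_rot: [3.14, -0.003, 3.076]
force: [0.7, 0.2, 0.5]
finger_gap: 0.498
grip_force: 0.0
```

Request:
carry_out(targets=[[0.5,-0.072,0,0,0],[0.5,-0.112,0,0,0],[0.5,-0.152,0,0,0],[0.5,-0.192,0,0,0],[0.5,-0.232,0,0,0],[0.5,-0.272,0,0,0],[0.5,-0.304,0,0,0],[0.5,-0.304,0,0,0]])

```text
time_s: 4.97
position: [0.5232, -0.1989, 0.023]
tool_rot: [-3.142, 0.001, 3.072]
force: [-0.1, 1.1, 0.9]
finger_gap: 0.498
grip_force: 0.0
```

```bash
cat > look.py <<'E'
import sys
from plan import *
jig()
o=[]
for c,(x,y,w,h) in dict(top=(205,165,150,100),side=(190,130,170,115)).items():
    p=cams.get_image(c); save(p,sys.argv[1]+c+'.png'); o.append(cv2.resize(p['color'][y:y+h,x:x+w,::-1],(400,int(h*400/w)),interpolation=cv2.INTER_CUBIC))
H=max(i.shape[0] for i in o); cv2.imwrite('pics/'+sys.argv[1]+'.png',np.hstack([cv2.copyMakeBorder(i,0,H-i.shape[0],0,0,0) for i in o]))
E
python3 look.py p1
```

```text
jig mm [ -11. -110.   23.] yaw 3.144 F [-0.1  1.1  0.9] t 4.975
```

View pics/p1.png

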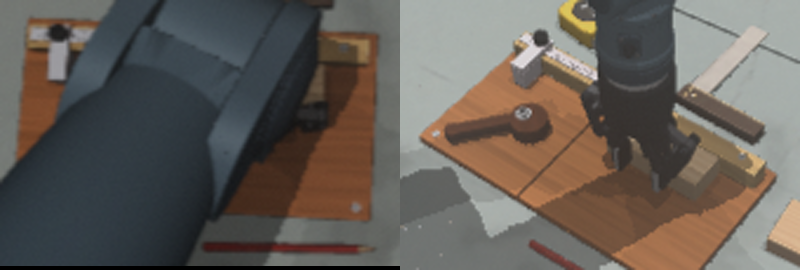

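The view is mostly hidden by the arm. The block sits just short of the fence, between the fingers and the fence at about (700,165) in the side crop. I'll press on gently until it touches.

Request:
carry_out(targets=[[0.5,-0.012,0,0,0],[0.5,-0.02,0,0,0],[0.5,-0.024,0,0,0],[0.5,-0.024,0,0,0]])

```text
time_s: 5.58
position: [0.5277, -0.1989, 0.0229]
tool_rot: [3.141, -0.001, 3.072]
force: [-1.6, -0.1, 0.7]
finger_gap: 0.499
grip_force: 0.8
```

Request:
carry_out(targets=[[0.5,-0.008,0,0,0],[0.5,-0.012,0,0,0],[0.5,-0.012,0,0,0]])

```text
time_s: 5.95
position: [0.5277, -0.1989, 0.0228]
tool_rot: [-3.141, -0.006, 3.071]
force: [-9.9, 0.1, 7.4]
finger_gap: 0.5
grip_force: 4.7
```

Run:
```python
from plan import *
pi=np.pi; jig()
plan([[(.5,-40,-110,23,pi),(1,-40,-130,80,pi*.9),(1,24,-205,80,pi/2),(1,24,-205,20,pi/2)],[(1,24,y,20,pi/2) for y in (-195,-185,-175,-165,-155,-145,-135,-125,-115,-105)]])
```

```text
jig mm [  -6.5 -109.7   22.8] yaw 3.143 F [-9.9  0.1  7.4] t 5.95
[[0.5, 0.134, -0.001, -0.001, 0.0], [1, 0.134, -0.081, -0.229, 0.1], [1, -0.122, -0.381, -0.229, 0.5], [1, -0.122, -0.381, 0.011, 0.5]]
[[1, 0.04, -0.0, -0.0, -0.0], [1, 0.08, 0.0, 0.0, -0.0], [1, 0.12, -0.0, -0.0, -0.0], [1, 0.16, -0.0, -0.0, -0.0], [1, 0.2, 0.0, 0.0, -0.0], [1, 0.24, -0.0, -0.0, -0.0], [1, 0.28, -0.0, -0.0, -0.0], [1, 0.32, -0.0, -0.0, -0.0], [1, 0.36, -0.0, -0.0, -0.0], [1, 0.4, 0.0, 0.0, -0.0]]
```

Request:
carry_out(targets=[[0.5,0.134,0,0,0],[1,0.134,-0.08,-0.229,0.05],[1,0.134,-0.08,-0.229,0.1],[1,-0.122,-0.381,-0.229,0.2],[1,-0.122,-0.381,-0.229,0.5],[1,-0.122,-0.381,-0.229,0.5],[1,-0.122,-0.381,-0.229,0.5],[1,-0.122,-0.381,-0.229,0.5],[1,-0.122,-0.381,-0.229,0.5],[1,-0.122,-0.381,-0.229,0.5]])

```text
time_s: 7.2
position: [0.5555, -0.2966, 0.0805]
tool_rot: [3.14, 0.0, 1.497]
force: [-1.0, 0.0, 0.1]
finger_gap: 0.0
grip_force: 0.0
```

```bash
python3 - <<'E'
from plan import *
pi=np.pi; jig()
plan([[(1,24,-205,20,pi/2)],[(1,24,y,20,pi/2) for y in (-195,-185,-175,-165,-155,-145,-135,-125,-115,-105)]])
E
python3 look.py p2
```

```text
jig mm [  28.2 -205.2   80.5] yaw 1.568 F [-1.   0.   0.1] t 7.2
[[1, 0.001, -0.017, 0.242, -0.001]]
[[1, 0.04, -0.0, -0.0, -0.0], [1, 0.08, 0.0, 0.0, -0.0], [1, 0.12, -0.0, -0.0, -0.0], [1, 0.16, -0.0, -0.0, -0.0], [1, 0.2, 0.0, 0.0, -0.0], [1, 0.24, -0.0, -0.0, -0.0], [1, 0.28, -0.0, -0.0, -0.0], [1, 0.32, -0.0, -0.0, -0.0], [1, 0.36, -0.0, -0.0, -0.0], [1, 0.4, 0.0, 0.0, -0.0]]
jig mm [  28.2 -205.2   80.5] yaw 1.568 F [-1.   0.   0.1] t 7.2
```

View pics/p2.png

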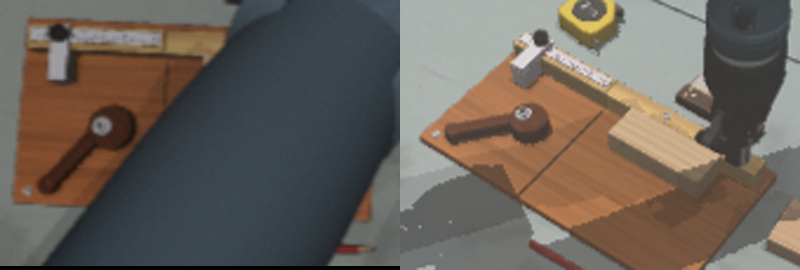

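In the side crop the block lies flat against the fence, from (610,125) to (720,170), with the fingers past its right end. I'll lower the hand and slide the block.

Request:
carry_out(targets=[[1,0,-0.017,0.242,0],[1,0,-0.017,0.242,0]])

```text
time_s: 7.55
position: [0.5465, -0.2932, 0.0154]
tool_rot: [-3.133, -0.005, 1.503]
force: [-0.7, 0.5, -0.1]
finger_gap: -0.002
grip_force: 0.0
```

Request:
carry_out(targets=[[1,0.04,0,0,0],[1,0.08,0,0,0],[1,0.12,0,0,0],[1,0.16,0,0,0],[1,0.2,0,0,0],[1,0.24,0,0,0],[1,0.28,0,0,0],[1,0.32,0,0,0],[1,0.36,0,0,0],[1,0.4,0,0,0]])

```text
time_s: 8.8
position: [0.5575, -0.1956, 0.0197]
tool_rot: [-3.141, -0.0, 1.501]
force: [0.7, -1.2, 1.3]
finger_gap: -0.003
grip_force: 0.8
```

```bash
python3 look.py p3
```

```text
jig mm [  22.9 -104.3   19.7] yaw 1.573 F [ 0.7 -1.2  1.3] t 8.8
```

View pics/p3.png

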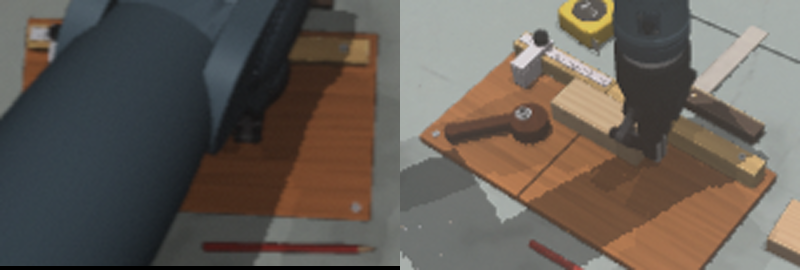

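The block is still flat on the fence, with its left end at about (555,100) in the side crop, just at the cam. I'll carry on.

Request:
carry_out(targets=[[1,0.03,0,0,0],[1,0.06,0,0,0],[1,0.09,0,0,0],[1,0.12,0,0,0],[1,0.15,0,0,0],[1,0.18,0,0,0],[1,0.192,0,0,0],[1,0.192,0,0,0]])

```text
time_s: 9.9
position: [0.5609, -0.1481, 0.0198]
tool_rot: [3.142, -0.0, 1.502]
force: [-0.5, -0.0, -0.1]
finger_gap: -0.001
grip_force: 0.0
```

Request:
carry_out(targets=[[1,0.008,0,0,0],[1,0.014,0,0,0],[1,0.014,0,0,0]])

```text
time_s: 10.28
position: [0.5612, -0.145, 0.0198]
tool_rot: [3.141, -0.0, 1.501]
force: [0.0, -0.4, 0.0]
finger_gap: 0.002
grip_force: 0.3
```

Tool is at about y −53.5. I'll keep going in small steps until contact.

Request:
carry_out(targets=[[1,0.008,0,0,0],[1,0.016,0,0,0],[1,0.016,0,0,0]])

```text
time_s: 10.65
position: [0.5615, -0.1407, 0.0198]
tool_rot: [3.141, -0.0, 1.501]
force: [0.4, -0.3, 0.1]
finger_gap: -0.001
grip_force: 0.2
```

Request:
carry_out(targets=[[1,0.006,0,0,0],[1,0.008,0,0,0],[1,0.008,0,0,0]])

```text
time_s: 11.02
position: [0.5615, -0.1401, 0.0199]
tool_rot: [-3.142, 0.002, 1.501]
force: [-1.3, -5.5, 0.4]
finger_gap: 0.002
grip_force: 2.5
```

Request:
carry_out(targets=[[1,0.004,0,0,0],[1,0.004,0,0,0]])

```text
time_s: 11.28
position: [0.5615, -0.1401, 0.0199]
tool_rot: [-3.141, 0.004, 1.5]
force: [-0.7, -7.8, -0.1]
finger_gap: -0.001
grip_force: 3.8
```

```bash
python3 look.py p4
```

```text
jig mm [ 23.  -48.6  19.9] yaw 1.572 F [-0.7 -7.8 -0.1] t 11.275
```

View pics/p4.png

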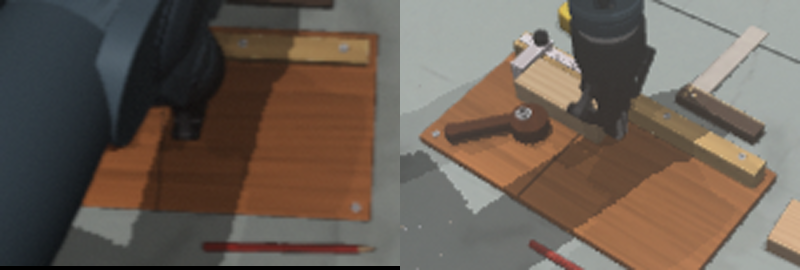

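The block's left end meets the stop's leg at (515,75) in the side crop, it is flat on the fence, and the force has risen. Now the lever.

```bash
cat >> plan.py <<'E'
def lev(phi,off=20.5,z=21,r=75):
    th=2.269+phi; return (1,-25+r*np.cos(th)+off*np.sin(th),45+r*np.sin(th)-off*np.cos(th),z,th-np.pi/2)
E
python3 - <<'E'
from plan import *
pi=np.pi
s=lev(.14,36)
plan([[(1,23,-70,20,pi/2),(1,15,-70,110,pi/2),(1,s[1],s[2],110,s[4])],[s],[lev(x) for x in (.16,.26,.36,.46,.56,.66,.76,.86,.96,1.04)],[lev(x) for x in (1.08,1.12,1.16,1.20,1.22)]])
print(s)
E
```

```text
[[1, -0.086, -0.0, -0.0, 0.0], [1, -0.086, -0.032, -0.36, 0.0], [1, 0.682, -0.318, -0.36, 0.233]]
[[1, 0.0, -0.0, 0.356, -0.0]]
[[1, -0.068, -0.002, -0.0, -0.006], [1, -0.099, -0.008, -0.0, -0.038], [1, -0.129, -0.011, -0.0, -0.07], [1, -0.161, -0.011, -0.0, -0.102], [1, -0.191, -0.007, -0.0, -0.134], [1, -0.222, -0.001, -0.0, -0.166], [1, -0.252, 0.008, 0.0, -0.197], [1, -0.28, 0.02, 0.0, -0.229], [1, -0.307, 0.035, 0.0, -0.261], [1, -0.328, 0.049, 0.0, -0.286]]
[[1, -0.012, -0.003, -0.0, -0.013], [1, -0.024, -0.006, -0.0, -0.025], [1, -0.037, -0.008, -0.0, -0.038], [1, -0.049, -0.009, -0.0, -0.051], [1, -0.055, -0.01, -0.0, -0.057]]
(1, np.float64(-56.68144299635661), np.float64(121.92389855999635), 21, 0.8382036732051037)
```

Request:
carry_out(targets=[[1,-0.086,0,0,0],[1,-0.086,-0.032,-0.36,0],[1,-0.086,-0.032,-0.36,0],[1,0.682,-0.318,-0.36,0.233],[1,0.682,-0.318,-0.36,0.233],[1,0.682,-0.318,-0.36,0.233],[1,0.682,-0.318,-0.36,0.233],[1,0.682,-0.318,-0.36,0.233],[1,0.682,-0.318,-0.36,0.233]])

```text
time_s: 12.5
position: [0.4947, 0.0368, 0.1099]
tool_rot: [3.141, -0.0, 0.771]
force: [0.1, 0.3, -0.2]
finger_gap: 0.001
grip_force: 0.0
```

```bash
python3 - <<'E'
from plan import *
jig(); plan([[lev(.14,36)]])
E
python3 look.py p5
```

```text
jig mm [-56.3 123.1 109.9] yaw 0.842 F [ 0.1  0.3 -0.2] t 12.5
[[1, -0.004, 0.002, 0.355, 0.001]]
jig mm [-56.3 123.1 109.9] yaw 0.842 F [ 0.1  0.3 -0.2] t 12.5
```

View pics/p5.png

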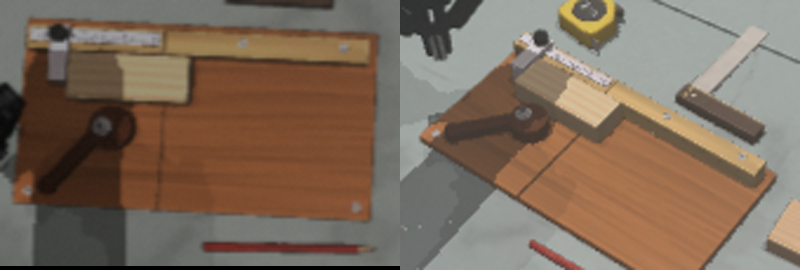

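The block is flat on the fence and touching the stop at (68,75) in the top crop. The lever end is at (48,185) and clear of the hand. I'll lower and sweep.

Request:
carry_out(targets=[[1,-0.004,0.002,0.355,0],[1,-0.004,0.002,0.355,0],[1,-0.004,0.002,0.355,0]])

```text
time_s: 12.98
position: [0.4916, 0.0357, 0.019]
tool_rot: [-3.138, 0.003, 0.768]
force: [-0.1, 0.2, 0.4]
finger_gap: 0.005
grip_force: 0.0
```

Request:
carry_out(targets=[[1,-0.068,-0.002,0,-0.006],[1,-0.099,-0.008,0,-0.038],[1,-0.129,-0.011,0,-0.07],[1,-0.161,-0.011,0,-0.102],[1,-0.191,-0.007,0,-0.134],[1,-0.222,-0.001,0,-0.166],[1,-0.252,0.008,0,-0.197],[1,-0.28,0.02,0,-0.229],[1,-0.307,0.035,0,-0.261],[1,-0.328,0.049,0,-0.286]])

```text
time_s: 14.22
position: [0.4453, -0.0297, 0.0228]
tool_rot: [3.138, -0.001, 1.67]
force: [1.4, 2.9, -0.2]
finger_gap: 0.002
grip_force: 1.0
```

Request:
carry_out(targets=[[1,-0.012,-0.003,0,-0.013],[1,-0.024,-0.006,0,-0.025],[1,-0.037,-0.008,0,-0.038],[1,-0.037,-0.008,0,-0.038]])

```text
time_s: 14.72
position: [0.4441, -0.0394, 0.0226]
tool_rot: [3.138, 0.001, 1.786]
force: [0.4, 0.2, 0.7]
finger_gap: -0.001
grip_force: 0.3
```

Run:
```python
from plan import *
jig(); print(lev(1.16)); plan([[lev(x) for x in (1.19,1.22,1.25,1.28,1.31,1.34)]])
```

```text
jig mm [-101.3   43.5   22.6] yaw 1.858 F [0.4 0.2 0.7] t 14.725
(1, np.float64(-102.73472307119637), np.float64(43.399116167734064), 21, 1.8582036732051037)
[[1, -0.008, -0.008, 0.006, -0.01], [1, -0.017, -0.01, 0.006, -0.019], [1, -0.026, -0.012, 0.006, -0.029], [1, -0.035, -0.013, 0.006, -0.038], [1, -0.044, -0.014, 0.006, -0.048], [1, -0.054, -0.015, 0.006, -0.057]]
```

Request:
carry_out(targets=[[1,-0.008,-0.003,0.004,-0.01],[1,-0.017,-0.005,0.004,-0.019],[1,-0.026,-0.007,0.004,-0.029],[1,-0.026,-0.007,0.004,-0.029]])

```text
time_s: 15.22
position: [0.442, -0.0455, 0.02]
tool_rot: [3.142, -0.0, 1.878]
force: [0.6, 2.4, 1.5]
finger_gap: -0.003
grip_force: 1.1
```

Request:
carry_out(targets=[[1,-0.008,-0.002,0,-0.01],[1,-0.016,-0.004,0,-0.019],[1,-0.016,-0.004,0,-0.019]])

```text
time_s: 15.6
position: [0.4419, -0.0488, 0.0199]
tool_rot: [3.141, -0.002, 1.939]
force: [0.2, 4.9, 2.9]
finger_gap: -0.001
grip_force: 2.6
```

Past the bite, and the force is rising. I'll push firmly in small steps.

Request:
carry_out(targets=[[1,-0.008,0,0,0],[1,-0.016,0,0,0],[1,-0.016,0,0,0]])

```text
time_s: 15.98
position: [0.4425, -0.0516, 0.0198]
tool_rot: [-3.141, -0.004, 1.94]
force: [-1.1, 8.9, 5.4]
finger_gap: 0.0
grip_force: 4.0
```

Run:
```python
from plan import *
jig(); print(lev(1.3))
```

```text
jig mm [-102.1   31.2   19.8] yaw 2.011 F [-1.1  8.9  5.4] t 15.975
(1, np.float64(-101.7507739301202), np.float64(32.56743384785018), 21, 1.9982036732051034)
```

Request:
carry_out(targets=[[1,-0.008,0,0,0],[1,-0.012,0,0,0],[1,-0.012,0,0,0],[1,-0.012,0,0,0]])

```text
time_s: 16.48
position: [0.443, -0.0539, 0.0197]
tool_rot: [-3.141, -0.005, 1.94]
force: [-2.6, 9.4, 5.4]
finger_gap: 0.0
grip_force: 4.7
```

Request:
carry_out(targets=[[1,-0.008,0,0,0],[1,-0.012,0,0,0],[1,-0.012,0,0,0],[1,-0.012,0,0,0]])

```text
time_s: 16.98
position: [0.4436, -0.0559, 0.0196]
tool_rot: [-3.141, -0.007, 1.94]
force: [-3.7, 10.8, 8.8]
finger_gap: 0.002
grip_force: 5.9
```

Request:
carry_out(targets=[[1,0.06,0,0,0],[1,0.16,0,0,0],[1,0.16,0,-0.3,0],[1,0.7,0,-0.6,0],[1,0.9,0,-0.6,0],[1,0.9,0,-0.6,0],[1,0.9,0,-0.6,0],[1,0.9,0,-0.6,0]])

```text
time_s: 17.98
position: [0.3651, 0.1517, 0.1705]
tool_rot: [3.14, 0.002, 1.941]
force: [1.1, -1.4, 0.7]
finger_gap: -0.005
grip_force: 0.0
```

```bash
python3 look.py p6
```

```text
jig mm [-193.7  228.4  170.5] yaw 2.013 F [ 1.1 -1.4  0.7] t 17.975
```

View pics/p6.png

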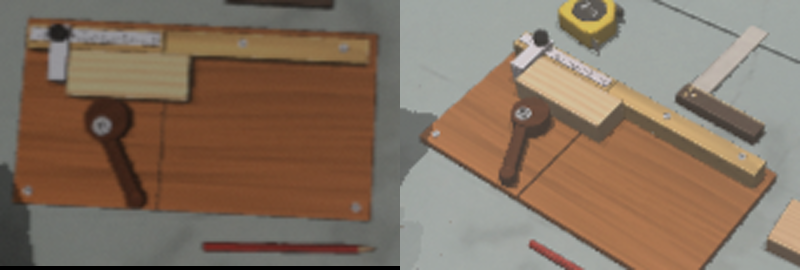

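The top crop shows the lever end at (136,200), which puts the lever at about 1.35 rad. The cam presses on the block, which is flat on the fence and against the stop at (67,75). The bystanders in view haven't moved and the hand is clear, so I'll hand in.

```bash
python3 -c "
from cell import robot
print(robot.close_job())"
```

```text
the job is handed in; nothing more can be done
None
```

The pine block is flat against the fence with its end on the length stop, the cam is clamped at about 1.35 rad after a push of about 11 N, and the job was handed in at about 18 s with the hand clear; no verdict was shown.

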